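# Twist the crossbar cup home in the hotplate sleeve

## Task

Take the wide steel cup with the flat bar across its top and start its foot in the round sleeve of the block on the hotplate, with the bar turned between an eighth and a quarter turn away from the line of the block's two ribs. The fit is snug, so press and twist it down: by the time its flange lands flat on the block the bar should have come into line with the ribs. Let go, and leave the other two cups standing where they are.

Things in the scene. Friction and masses are not known exactly. Their poses are not given: they have to be found in the camera images.
- cup: Round closed steel cup, 0.35 kg, upright on the bench, one of three in any order. Origin: centre of its underside, z up. Foot 38 mm diameter, widening over 14 mm to the 52 mm body; flange 72 mm diameter at 44 to 49 mm height; on it an upright flat bar to grip across: 64 mm long (cup x), 12 mm thick (y), 49 to 77 mm above the underside. Same either way round.
- socket (a point): Mouth centre of the sleeve in the aluminium block (130 x 90 mm, top 134 mm up) on the blue hotplate; z up. Two ribs along its x, 42-57 mm out, 8 mm tall. Hole 60 mm wide, 50 deep; 4 spring leaves leave 46 mm, each yields 6. A cup set in loosely stops about 20 mm down; pressing takes 10-25 N, less with a twist (either way). Home: flange on block, foot 44 mm below mouth; no lock or spring-back.
- knob_cup: Bystander: a steel cup of the same body and flange but with a round knob, 30 mm in diameter, on top (73 mm tall). Origin at the centre of its underside, z up. Must stay standing where it is.
- slim_cup: Bystander: a slimmer steel cup with a small bar on top (body 36 mm, flange 48 mm in diameter, bar 40 x 10 mm, 77 mm tall). Origin at the centre of its underside, z up. Must stay standing where it is.
Not all that is in view belongs to the job. What is shaped like the cup but pink is not meant.

How it is judged (in metres and radians):
On the way:
1. the cup's foot is started in the sleeve (8 to 38 mm down, within 10 mm of its centre), upright, with the bar more than 40 degrees away from the line of the ribs (z of cup in the frame of socket between -0.038 and -0.008 m and horizontal distance between cup and socket below 0.01 m and angle between cup's own z axis and vertical below 0.26 rad and angle between the x axis of cup and the x axis of socket, either way round above 0.7 rad), for 0.1 s.
At the end, for the whole second after the job is handed in: The cup is at rest in the sleeve, bottomed out with its flange within 4 mm of the block, centred within 10 mm, upright within 7 degrees, its bar within 15 degrees of the line of the two ribs (z of cup in the frame of socket below -0.04 m and horizontal distance between cup and socket below 0.01 m and angle between cup's own z axis and vertical below 0.12 rad and angle between the x axis of cup and the x axis of socket, either way round below 0.26 rad and linear speed of cup below 0.02 m/s); the robot touches nothing.
It fails at once if the cup bottoms out in the sleeve with its bar still more than 30 degrees from the line of the ribs (z of cup in the frame of socket below -0.042 m and horizontal distance between cup and socket below 0.012 m and angle between the x axis of cup and the x axis of socket, either way round above 0.53 rad).
It fails at once if one of the other two cups is shifted by more than 30 mm or tipped (distance of any of knob_cup, slim_cup from where it was at the start of the episode above 0.03 m or angle between any of knob_cup, slim_cup's own z axis and vertical above 0.5 rad).
It also fails if it takes over 40 s, if anything falls off the work surface, if the arm or the gripper's body presses on something with over 40 N, if the wrist force passes 120 N, or if a joint passes its speed limit or range.

## Robot

A 6-joint arm with a two-finger parallel gripper is mounted at the origin on the work surface. World frame = base frame: x ahead of the robot, y to its left, z up, the work surface at z = 0. Lengths are in mm, angles in rad, forces in N, time in s.
With the tool pointing down it reaches from about 325 to 875 mm from the base axis. Payload 4.4 kg.
Tool frame: the origin (TCP) lies on the centre line of the jaws, within the pads' length; the fingertips stand ahead of it and the grasp point (between the pads) lies 6 mm ahead of it (ctrl.tcp_to_tips is the z of the fingertips in the tool frame, in mm); z points along the fingers, y is the line along which they close (so a half turn about z gives the same grasp; the last joint's range is limited). The gripper opens to 85 mm and grips with 20 to 120 N. Pads are 22 mm wide; open, the fingers measure 114 mm over their backs; the gripper's body (76 mm by 85 mm) begins 54 mm behind the grasp point. The pads swing forward as they close: fully open they stand 13 mm farther back than shut.
Start: joints at [-1.339, 0.207, 1.542, -0, 1.393, -0.15], TCP at [214.762, -533.39, 256.282] pointing down, gripper open.
Joint ranges: [-2.73, 2.73], [-0.86, 2.22], [0.23, 2.46], [-1.11, 4.25], [0.08, 2.63], [-2.82, 2.82]. Speed limits (rad/s): [2.79, 2.79, 3.14, 3.14, 3.14, 3.14].

## Interface

Orientations are given as a 3x3 rotation matrix whose columns are the frame's x, y, z axes.
In Python, from plant import ctrl, sensors, optics gives the robot as it stands. Calls block until the motion is done:
- ctrl.move_ptp(position, orientation): joint-space move of the TCP to a pose.
- ctrl.move_l(position, rot=None, vel=150, threshold=None): straight line of the TCP; rot=None keeps the orientation; vel is the mean speed in mm/s. With threshold (N) it stops when the force on the tool has changed by that much, and returns True; else False.
- ctrl.set_joints(angles): joint-space move.
- ctrl.gripper_to(opening, force=None): finger opening in mm; force is the grip in N (None keeps the last); returns when the fingers have stopped.
- ctrl.hold(seconds).
- ctrl.solve_ik(position, orientation): joint angles nearest the present ones, or None.
- sensors.read_state(): the state.
- optics.grab_frame(name): name is "scene" or "top" or "wrist"; returns (picture, depth): 480x640x3 uint8, red, green, blue; 480x640 float32, mm along the optical axis (not along the pixel's ray), 0 where there is no reading.
- optics.camera_params(name): a dict with "mtx" (3x3 intrinsics, pixels), "k1" (the pictures are not rectified: a ray, as slopes to the right and down, at radius r is drawn at 1 + k1 r^2 times it, then the intrinsics apply), "R" (3x3) and "t" (3): a world point X has camera coordinates R X + t; the wrist camera has in their place "T_tool_cam" (4x4, takes a point from camera to tool coordinates, whose origin is the TCP and whose axes are the flange's). Camera axes: x right, y down, z forward; pixel columns grow to the right and rows downward; lengths in mm; the calibration is good to about 2 mm. A picture is of the moment at which its call begins: read the wrist's pose just before it. camera_params takes no time and is no camera call.
A pose or a line that the arm cannot do raises ctrl.MotionError and nothing moves.
- ctrl.finish_job(): hands the job in; it is judged then, once.
The state is a dict: "t": time; "q": joint angles; "qvel": joint speeds; "tau": joint torques, N m; "eef_pos": TCP position; "eef_rot": TCP orientation; "force": force on the tool from outside, world axes, zero at the start; "wrist_torque": the same for the moment, N m; "grip_width": finger opening in mm; "grasp_force": force on a finger pad.
Only numpy, scipy, OpenCV 4.12 (cv2) and the standard library are available. Lean on these libraries where they do the work, as an engineer would, in place of code of your own. Each camera call takes 0.05 s, during which the arm holds its last target. There are 200 camera calls.

## Working session

There is one attempt and no reset: what is moved stays moved. The work goes in short steps, each a Python script; the robot and the scene stay as the last script left them, time stands still between calls to the robot, and variables do not carry over. Pictures are saved under pics/ and viewed, at most 10 in all, crops included, and the job is handed in when it is done.

```bash
mkdir -p pics && cat > h.py <<'E'
import numpy as np, cv2
from plant import ctrl, sensors, optics
def grab(name):
    s=sensors.read_state(); im,d=optics.grab_frame(name); p=optics.camera_params(name)
    return im,d,p,s
def world(d,p,s):
    """HxWx3 world points (mm), nan where no depth"""
    h,w=d.shape; u,v=np.meshgrid(np.arange(w),np.arange(h))
    K=np.array(p["mtx"],float); k=np.array([p["k1"],0,0,0,0],float)
    n=cv2.undistortPoints(np.stack([u,v],-1).reshape(-1,1,2).astype(float),K,k).reshape(h,w,2)
    c=np.dstack([n,np.ones((h,w))])*d[...,None]
    if "T_tool_cam" in p:
        T=np.array(p["T_tool_cam"]); X=c@T[:3,:3].T+T[:3,3]
        X=X@np.array(s["eef_rot"]).T+np.array(s["eef_pos"])
    else: X=(c-np.array(p["t"]))@np.array(p["R"])
    X[d<=0]=np.nan
    return X
def save(im,f): cv2.imwrite("pics/"+f,cv2.cvtColor(im,cv2.COLOR_RGB2BGR))
def down(a):
    """tool down, tool y (closing) at world angle a"""
    y=np.array([np.cos(a),np.sin(a),0]); z=np.array([0,0,-1.])
    return np.column_stack([np.cross(y,z),y,z])
E
python3 - <<'E'
from h import *
a=[]
for n in ("top","scene"):
    im,d,p,s=grab(n); np.savez(n+".npz",im=im,d=d); save(im,n+".png"); print(n,p["mtx"],p["k1"])
s=sensors.read_state(); print(s["eef_rot"],s["t"],ctrl.tcp_to_tips)
E
```

```text
top [[464.43829876   0.         316.10304152]
 [  0.         464.43829876 243.72361095]
 [  0.           0.           1.        ]] -0.09553904389891811
scene [[518.05413461   0.         323.99398599]
 [  0.         518.05413461 242.5863834 ]
 [  0.           0.           1.        ]] -0.1165860333098632
[[ 9.27633621e-01  3.73491153e-01 -4.73570356e-04]
 [ 3.73491299e-01 -9.27631338e-01  2.08567983e-03]
 [ 3.39684265e-04 -2.11162114e-03 -9.99997713e-01]] 0.1 25.0
```

View pics/top.png

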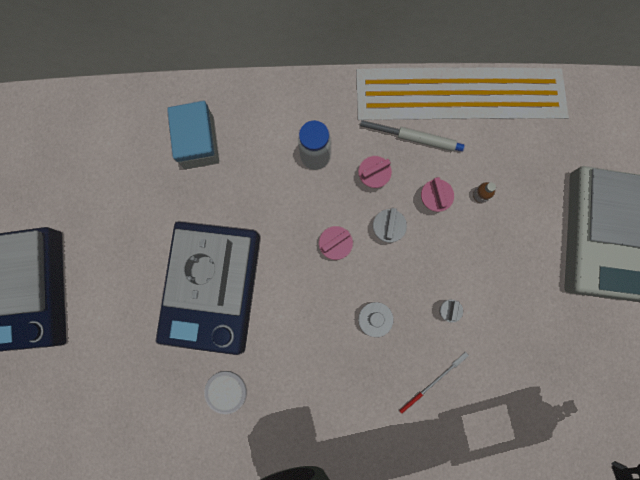

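View pics/scene.png

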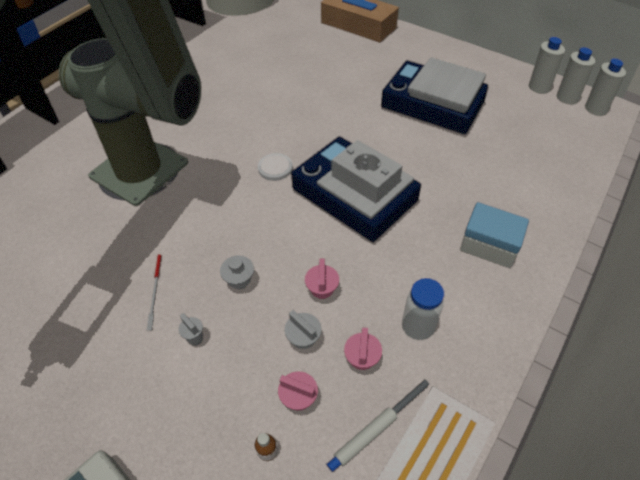

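Candidates in the top image are the grey wide cup with a bar at (389,225), pink cups at (375,172), (437,195) and (335,243), the knob cup at (375,319) and the slim cup at (450,310). I choose (389,225). The sleeve is at about (201,269), with ribs near (203,244) and (195,294). I'll measure both and check them in one crop.

```bash
python3 - <<'E'
from h import *
z=np.load("top.npz"); im,d=z["im"],z["d"]
X=world(d,optics.camera_params("top"),None)
def rep(m,n):
    q=X[m]; (c,s,a)=cv2.minAreaRect(q[:,:2].astype(np.float32)); mu=q[:,:2].mean(0)
    w,V=np.linalg.eigh(np.cov((q[:,:2]-mu).T)); ax=V[:,1]
    print(n,m.sum(),"c",np.round(c,1),"size",np.round(s,1),"mean",np.round(mu,1),"ang",np.degrees(np.arctan2(ax[1],ax[0])).round(1),"z",np.percentile(q[:,2],[5,50,95]).round(1))
def win(u,v,r):
    m=np.zeros(d.shape,bool); m[v-r:v+r,u-r:u+r]=1; return m
for n,u,v in (("cup",389,225),("p1",375,172),("p2",437,195),("p3",335,243),("knob",375,319),("slim",450,310)):
    w=win(u,v,22); rep(w&(X[...,2]>62),n+" bar"); rep(w&(X[...,2]>38)&(X[...,2]<55),n+" flange")
w=win(205,270,45)
rep(w&(X[...,2]>125),"block"); 
m=w&(X[...,2]>137.5); n,l,st,ce=cv2.connectedComponentsWithStats(m.astype(np.uint8))
for i in range(1,n): 
    if st[i,4]>8: print(ce[i]); rep(l==i,"rib")
A=cv2.resize(im[185:265,345:425],(400,400),interpolation=cv2.INTER_CUBIC);B=cv2.resize(im[225:315,160:250],(400,400),interpolation=cv2.INTER_CUBIC)
save(np.hstack([A,B]),"crop.png")
E
```

```text
cup bar 205 c [ 647.3 -155. ] size [12.6 63.8] mean [ 646.4 -154.2] ang 168.7 z [67.3 76.2 79.2]
cup flange 660 c [ 647.2 -156.7] size [68.4 69.3] mean [ 646.2 -155.2] ang 76.0 z [46.  48.8 51.7]
p1 bar 212 c [ 765.2 -128. ] size [13.8 64.8] mean [ 764.  -127.6] ang 115.0 z [65.1 75.6 79.1]
p1 flange 602 c [ 764.9 -126.7] size [69.2 69.3] mean [ 763.5 -127.5] ang -148.5 z [45.7 48.6 51.7]
p2 bar 225 c [ 710.4 -261.7] size [64.6 13.5] mean [ 709.2 -260.6] ang -168.8 z [65.  75.4 78.4]
p2 flange 572 c [ 710.3 -260.4] size [70.1 66.9] mean [ 708.8 -258.4] ang 97.5 z [45.9 48.5 52. ]
p3 bar 202 c [612.4 -41.4] size [12.3 63.6] mean [611.6 -41.4] ang 123.4 z [69.2 76.5 79.2]
p3 flange 683 c [612.1 -40.7] size [69.5 70.8] mean [611. -41.] ang -147.9 z [45.9 48.9 51.8]
knob bar 178 c [ 451.5 -118.4] size [27.9 28. ] mean [ 450.7 -118.5] ang 58.3 z [69.1 72.7 75.7]
knob flange 786 c [ 450.8 -119.1] size [70.8 70.2] mean [ 450.8 -118.6] ang -143.0 z [46.2 48.9 51.8]
slim bar 129 c [ 465.1 -276.4] size [11.  38.3] mean [ 464.9 -275.5] ang 167.4 z [65.4 75.9 79.3]
slim flange 260 c [ 465.2 -276. ] size [46.4 43.3] mean [ 464.9 -273.7] ang 78.3 z [45.9 48.7 51.9]
block 2521 c [553.2 224.5] size [ 91.6 131.3] mean [552.3 223.6] ang 172.1 z [130.3 134.  137.3]
[201.8        242.64444444]
rib 45 c [602.4 218.3] size [10.6 14.2] mean [602.2 218. ] ang 166.3 z [139.5 142.2 143.8]
[194.66666667 294.57777778]
rib 45 c [503.9 229.4] size [15.7 12.7] mean [502.9 230.1] ang -161.7 z [138.2 141.  143.6]
```

View pics/crop.png

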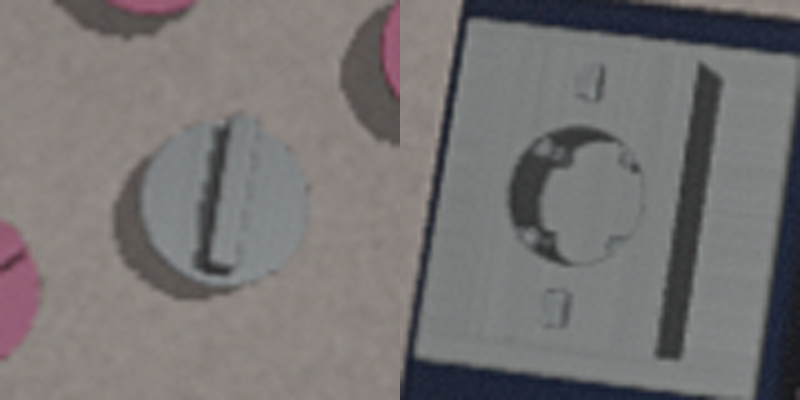

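The crop shows a bare steel wide cup with a full-length bar, so the choice is right. The right half shows the hole with four leaves and two ribs; the dark strip is the block's shadow. Next I'll go above the cup and refine with the wrist camera.

```bash
cat >> h.py <<'E'
def line(m,X):
    q=X[m][:,:2]; c,s,_=cv2.minAreaRect(q.astype(np.float32)); mu=q.mean(0); w,V=np.linalg.eigh(np.cov((q-mu).T)); ax=V[:,1]
    return np.round(c,1),np.round(s,1),mu.round(1),np.degrees(np.arctan(ax[1]/ax[0])).round(1)
E
python3 - <<'E'
from h import *
R=np.radians
for p,a in (((647,-155.5,220),78.7),((552.8,224.2,330),18),((552.8,224.2,190),18),((552.8,224.2,160),83)):
    q=ctrl.solve_ik(np.array(p,float),down(R(a))); print(None if q is None else np.round(q,2))
ctrl.gripper_to(45,60); print(ctrl.tcp_to_tips)
ctrl.move_ptp(np.array([647,-155.5,220.]),down(R(78.7)))
im,d,p,s=grab("wrist"); X=world(d,p,s); save(im,"w1.png"); print(s["t"],s["eef_pos"],s["grip_width"])
near=np.hypot(X[...,0]-647,X[...,1]+155.5)<45
print("bar",line(near&(X[...,2]>65)&(X[...,2]<90),X)); print("flange",line(near&(X[...,2]>42)&(X[...,2]<56),X), np.nanmedian(X[...,2][near&(X[...,2]>65)&(X[...,2]<90)]))
E
```

```text
[-0.37  0.42  1.34 -0.    1.38 -1.74]
[ 0.24  0.21  1.39 -0.    1.54 -0.07]
[ 0.24  0.31  1.55 -0.    1.28 -0.07]
[ 0.24  0.34  1.58 -0.    1.22 -1.21]
25.0
2.6417 [ 646.75644771 -156.53000493  220.11556705] 45.009925687732775
bar (array([ 645.3, -156.4]), array([12. , 63.5]), array([ 643. , -155.9]), np.float64(-11.6))
flange (array([ 645.1, -156.4]), array([70.5, 70.9]), array([ 643.9, -156.1]), np.float64(78.7)) 76.6506422950873
```

View pics/w1.png

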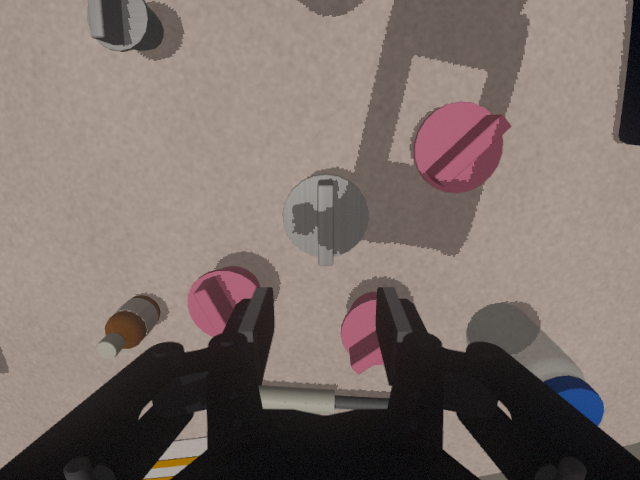

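The wrist picture shows the steel cup at (325,215), with its bar in line with the approach and clear room on both sides for the fingers. Now the grasp.

```bash
python3 - <<'E'
from h import *
R=np.radians; D=down(R(78.5)); x,y=645.5,-155.6
ctrl.gripper_to(32)
ctrl.move_l(np.array([x,y,105.]),rot=D,vel=120)
print(ctrl.move_l(np.array([x,y,78.]),vel=40,threshold=6))
ctrl.gripper_to(0,100); s=sensors.read_state(); print(s["t"],s["eef_pos"],s["grip_width"],s["grasp_force"],s["force"])
ctrl.move_l(np.array([x,y,235.]),vel=150)
s=sensors.read_state(); print(s["t"],s["eef_pos"],s["grip_width"],s["grasp_force"],s["force"])
E
```

```text
False
5.225 [ 646.01376802 -155.89564205   78.76140281] 10.138855597896658 98.73714923858643 [-0.51719786 -0.28155806  1.43164708]
6.425 [ 644.56930852 -155.24776125  233.20118187] 9.870647239875343 98.06710839271545 [-0.80637656  0.49319153 -3.25089362]
```

Held: the force dropped about 3.3 N, which is the cup's weight. Next I move above the sleeve with the bar about 65° off and look.

```bash
python3 - <<'E'
from h import *
R=np.radians
ctrl.move_l(np.array([645.5,-155.5,300.]),vel=200)
ctrl.move_ptp(np.array([552.8,224.2,320.]),down(R(18)))
im,d,p,s=grab("wrist"); X=world(d,p,s); save(im,"w2.png"); print(s["t"],s["eef_pos"],s["grip_width"])
m=(np.hypot(X[...,0]-553,X[...,1]-224)<95)&(X[...,2]>126)&(X[...,2]<150); print("block",line(m,X),m.sum())
m&=X[...,2]>138.5; n,l,st,ce=cv2.connectedComponentsWithStats(m.astype(np.uint8))
for i in range(1,n):
    if st[i,4]>30: print("rib",ce[i].round(),line(l==i,X),st[i,4])
print(np.nanmedian(X[...,2][(X[...,2]>126)&(X[...,2]<138)]))
im,d,p,s=grab("top"); X=world(d,p,s); print("slim ok")
E
```

```text
8.375 [552.80445926 223.45603795 318.93954786] 9.867055889402254
block (array([552.5, 224.3]), array([ 90.9, 131.1]), array([541.6, 239.3]), np.float64(10.3)) 8641
rib [272. 189.] (array([503.2, 231.5]), array([10.2, 15. ]), array([503.4, 231.7]), np.float64(-8.8)) 223
rib [378. 236.] (array([601.5, 220.3]), array([ 6.7, 14.8]), array([602.2, 220.3]), np.float64(-16.3)) 108
133.7147579032218
slim ok
```

View pics/w2.png

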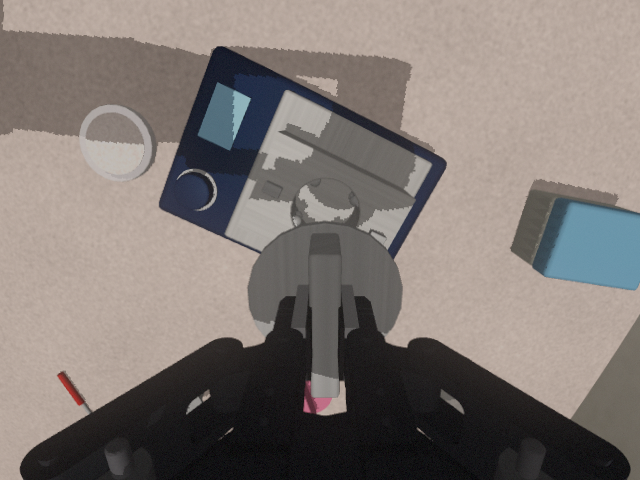

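The cup hangs upright with its bar between the pads, and the sleeve is at (326,203). The wrist view puts the block centre at (552.5,224.3), which agrees with the top camera. Now I start the foot in the sleeve.

```bash
python3 - <<'E'
from h import *
R=np.radians; x,y=552.7,224.7
def st(n):
    s=sensors.read_state(); a=np.degrees(np.arctan2(s["eef_rot"][1][1],s["eef_rot"][0][1])); print(n,round(s["t"],2),np.round(s["eef_pos"],1),"yaw",round(a,1),"foot",round(s["eef_pos"][2]-78.8-134,1),"F",np.round(s["force"],1),"M",np.round(s["wrist_torque"],2),"g",round(s["grip_width"],1))
ctrl.move_l(np.array([x,y,225.]),rot=down(R(18)),vel=150); st("above")
print(ctrl.move_l(np.array([x,y,197.]),vel=50,threshold=10)); ctrl.hold(0.3); st("in")
E
```

```text
above 9.26 [553.6 224.7 226. ] yaw 18.0 foot 13.2 F [ 0.1 -0.7 -2.9] M [ 0.04 -0.    0.04] g 10.4
False
in 10.27 [552.8 224.7 197.2] yaw 18.0 foot -15.6 F [-0.6 -0.7 -2.1] M [-0.    0.01 -0.1 ] g 10.0
```

Started freely, 15.6 mm down and about 65° off. Now I press and twist down in steps.

```bash
python3 - <<'E'
from h import *
R=np.radians; x,y=552.7,224.7
def st(n):
    s=sensors.read_state(); a=np.degrees(np.arctan2(s["eef_rot"][1][1],s["eef_rot"][0][1])); print(n,round(s["t"],2),np.round(s["eef_pos"],1),"yaw",round(a,1),"foot",round(s["eef_pos"][2]-78.8-134,1),"F",np.round(s["force"],1),"M",np.round(s["wrist_torque"],2),"g",round(s["grip_width"],1))
for dz,a in ((-20,30),(-25,46),(-30,60),(-34,73),(-38,83.3)):
    hit=ctrl.move_l(np.array([x,y,134+78.8+dz]),rot=down(R(a)),vel=15,threshold=45); st(hit)
    if hit: break
E
```

```text
False 10.7 [552.9 224.8 193.5] yaw 29.9 foot -19.3 F [-0.8  0.4  0.4] M [ 0.11  0.13 -0.08] g 9.9
False 11.18 [553.3 224.3 188.5] yaw 45.9 foot -24.3 F [-0.9 -2.7  2.3] M [-0.65  0.01  0.08] g 10.1
False 11.67 [554.7 225.1 186.1] yaw 59.9 foot -26.7 F [ 0.4 -3.1 10.5] M [-0.43  0.41  0.04] g 9.8
False 12.08 [555.  226.  185.2] yaw 72.9 foot -27.6 F [-3.1 -2.3 21.7] M [-0.22  1.75 -0.03] g 9.7
False 12.5 [557.4 225.6 181.9] yaw 83.2 foot -30.9 F [ 1.4 -2.5 19. ] M [-0.46  0.74 -0.06] g 9.9
```

```bash
python3 - <<'E'
from h import *
ctrl.hold(0.3)
im,d,p,s=grab("wrist"); save(im,"w3.png"); print(s["t"],np.round(s["eef_pos"],1),np.round(s["force"],1),np.round(s["wrist_torque"],2),np.round(s["eef_rot"],3))
X=world(d,p,s); np.savez("w3.npz",X=X)
E
```

```text
12.8 [557.4 225.5 181.8] [ 1.3 -3.3 19.4] [-0.45  0.8  -0.07] [[-0.993  0.119  0.012]
 [ 0.119  0.993  0.003]
 [-0.012  0.004 -1.   ]]
```

View pics/w3.png

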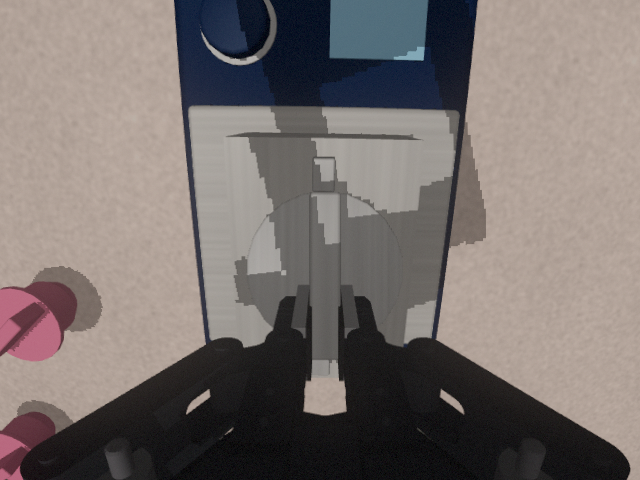

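The bar is lined up with the rib at (324,172). The arm yields under load, by about 7 mm in z and 5 mm in x. I'll keep pressing with small wiggles and correct the lateral drift from feedback.

```bash
python3 - <<'E'
from h import *
R=np.radians; T=np.array([552.7,224.7]); c=np.array([552.7,224.7])
zc=174.8; sg=1
for i in range(14):
    s=sensors.read_state(); e=np.array(s["eef_pos"])
    c=np.clip(c+0.6*(T-e[:2]),T-9,T+9)
    foot=e[2]-212.8
    print(round(s["t"],2),e.round(1),"foot",round(foot,1),"F",np.round(s["force"],1),"M",np.round(s["wrist_torque"],2),"c",c.round(1),round(zc,1))
    if s["force"][2]>38 or foot<-43.3: break
    zc-=3 if s["force"][2]<28 else 1
    sg=-sg
    if ctrl.move_l(np.array([c[0],c[1],zc]),rot=down(R(83.2+sg*7)),vel=12,threshold=40): print("thr"); break
E
```

```text
12.85 [557.4 225.5 181.8] foot -31.0 F [ 1.1 -3.  19.1] M [-0.47  0.74 -0.08] c [549.9 224.2] 174.8
13.34 [557.  222.6 181.4] foot -31.4 F [  3.3 -10.6  26.5] M [-1.73  0.75  0.57] c [547.3 225.5] 171.8
13.84 [558.3 228.  181.3] foot -31.5 F [ 8.  -0.5 28.5] M [-0.15 -0.31 -0.72] c [543.9 223.5] 168.8
14.32 [556.9 221.5 181. ] foot -31.8 F [ 12.9 -13.   29.8] M [-2.22 -0.8   0.48] c [543.7 225.5] 167.8
14.72 [558.  227.9 181.3] foot -31.5 F [12.6 -0.7 29.6] M [-0.24 -1.18 -0.49] c [543.7 223.5] 166.8
15.11 [557.6 223.5 180.1] foot -32.7 F [12.2 -9.  31.8] M [-1.34 -1.48  0.36] c [543.7 224.2] 165.8
15.5 [558.7 227.5 180.1] foot -32.7 F [13.5 -0.2 30.4] M [ 0.14 -1.21 -0.32] c [543.7 222.5] 164.8
15.89 [558.3 222.6 178.7] foot -34.1 F [11.9 -7.4 32.9] M [-1.04 -0.96  0.31] c [543.7 223.8] 163.8
16.28 [559.5 227.7 178.9] foot -33.9 F [14.5  1.  32.5] M [ 0.32 -1.23 -0.27] c [543.7 222. ] 162.8
16.68 [559.1 221.9 177.5] foot -35.3 F [12.6 -9.  34.8] M [-1.31 -0.94  0.14] c [543.7 223.6] 161.8
17.07 [560.6 227.9 177.8] foot -35.0 F [15.   1.3 33.8] M [ 0.44 -1.34 -0.37] c [543.7 221.7] 160.8
17.46 [560.  222.6 176.2] foot -36.6 F [13.5 -6.7 35.2] M [-0.9  -1.05 -0.09] c [543.7 223. ] 159.8
17.85 [561.5 227.8 176.6] foot -36.2 F [16.8  3.3 34.8] M [ 0.7  -1.55 -0.34] c [543.7 221.1] 158.8
18.24 [560.7 221.4 174.6] foot -38.2 F [15.4 -8.2 35. ] M [-1.22 -1.27  0.15] c [543.7 223.2] 157.8
```

```bash
python3 - <<'E'
from h import *
R=np.radians
ctrl.move_l(np.array([557,224.5,168.]),rot=down(R(83.2)),vel=30)
im,d,p,s=grab("wrist"); X=world(d,p,s); e=s["eef_pos"]; print(s["t"],np.round(e,1),np.round(s["force"],1),np.round(s["wrist_torque"],2),np.round(s["eef_rot"],3),s["grip_width"])
im2,d2,p2,s2=grab("scene"); np.savez("w4.npz",X=X,im=im)
near=np.hypot(X[...,0]-553,X[...,1]-224)<95
for lo,hi in ((128,137),(138.5,160)): print(lo,line(near&(X[...,2]>lo)&(X[...,2]<hi),X))
v,u=np.mgrid[:480,:640]
for n,(a,b,c,dd) in dict(flL=(215,245,255,290),flR=(345,375,255,290),fltop=(198,215,280,300),bar=(200,280,318,332),barfar=(196,206,318,332),barnear=(270,280,318,332),rib=(165,180,318,330),block=(145,150,260,400)).items():
    q=X[a:b,c:dd].reshape(-1,3); print(n,np.nanmedian(q,0).round(1),np.nanstd(q[:,2]).round(1))
A=im[100:400,160:480]; B=im2[120:260,270:440]
save(np.hstack([cv2.resize(A,(400,375)),cv2.resize(B,(400,375),interpolation=cv2.INTER_CUBIC)]),"w4.png")
E
```

```text
19.3667 [562.9 223.8 173.7] [ 6.2 -5.7 13.1] [-1.04 -0.52  0.33] [[-0.993  0.12   0.015]
 [ 0.12   0.993 -0.   ]
 [-0.015  0.002 -1.   ]] 10.20350956291101
128 (array([552.8, 224.4]), array([ 90.7, 130.8]), array([521.3, 228.6]), np.float64(-88.4))
138.5 (array([551.4, 226.6]), array([101. ,  71.6]), array([540. , 225.8]), np.float64(86.7))
flL [528.7 204.6 141.6] 1.3
flR [548.9 210.3 203.9] 7.1
fltop [519.6 213.5 139.9] 0.7
bar [526.4 227.8 169.2] 1.5
barfar [512.9 229.4 166.6] 0.7
barnear [539.1 226.2 171.3] 0.5
rib [506.7 229.8 141.7] 0.7
block [497.1 233.5 134. ] 2.7
```

View pics/w4.png

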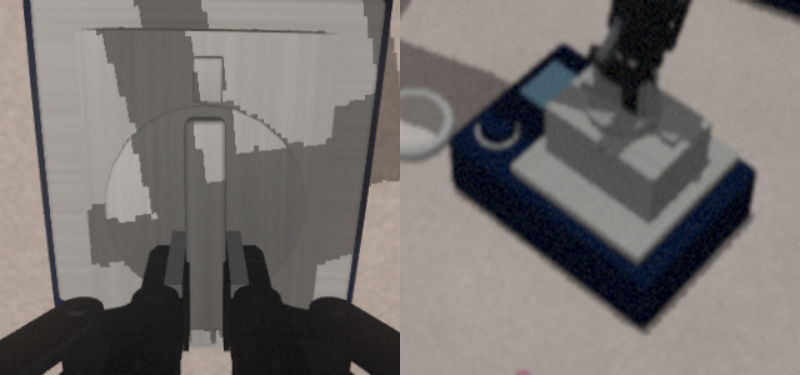

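The cup has pitched about 10° in the grip. Its -x side is nearly on the block, its +x side is high, and the bar yaw is good. I'll let go, re-measure, then level it by pressing on the high end with closed fingertips.

```bash
python3 - <<'E'
from h import *
R=np.radians
ctrl.gripper_to(40); s=sensors.read_state(); e=np.array(s["eef_pos"])
ctrl.move_l(np.array([556,224.5,245.]),rot=down(R(83.2)),vel=150)
ctrl.gripper_to(0,60)
im,d,p,s=grab("wrist"); X=world(d,p,s); np.savez("w5.npz",X=X,im=im); save(im,"w5.png")
print(s["t"],np.round(s["eef_pos"],1),np.round(s["force"],1),s["grip_width"])
near=np.hypot(X[...,0]-553,X[...,1]-224)<75
m=near&(X[...,2]>152)&(X[...,2]<195); m=cv2.erode(m.astype(np.uint8),np.ones((3,3)))>0
print("bar",line(m,X)); q=X[m]
for lo in range(505,600,8):
    k=(q[:,0]>=lo)&(q[:,0]<lo+8)
    if k.sum()>5: print(lo,np.median(q[k],0).round(1),k.sum())
E
```

```text
21.0 [555.9 224.4 244.6] [1.2 0.  0.2] 0.24975027872472091
bar (array([541.6, 225.7]), array([10.7, 54.2]), array([540.4, 225.9]), np.float64(-6.2))
513 [517.6 228.4 168.3] 251
521 [525.2 227.3 169.1] 275
529 [533.  226.8 169.9] 275
537 [541.  225.7 170.5] 234
545 [549.1 224.8 171.4] 258
553 [557.  224.1 172. ] 258
561 [564.8 223.6 172.7] 218
```

View pics/w5.png

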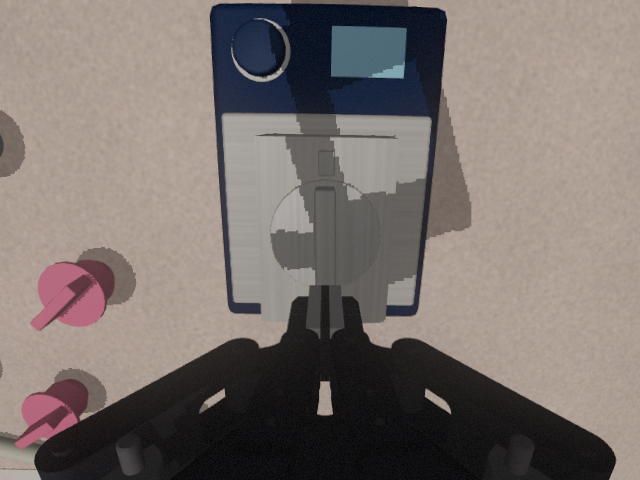

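The bar is aligned (-6.2°). The remaining pitch is about 5°, with the +x end high and the bar centre about 4 mm above home. I'll press down on the bar just +x of centre with the closed tips.

```bash
python3 - <<'E'
from h import *
R=np.radians
def st(n):
    s=sensors.read_state(); e=np.array(s["eef_pos"]); print(n,round(s["t"],2),e.round(1),"tips",round(e[2]-25,1),"F",np.round(s["force"],1),"M",np.round(s["wrist_torque"],2)); return e,s["force"]
D=down(R(83.2)); x,y=560,224.0
ctrl.move_l(np.array([x,y,208.]),rot=D,vel=120); st(0)
print(ctrl.move_l(np.array([x,y,190.]),vel=30,threshold=8)); e,f=st("touch")
z=e[2]
for i in range(7):
    z-=2.5; x-=1
    ctrl.move_l(np.array([x,y,z]),vel=20); e,f=st(i)
    if f[2]>33 or e[2]-25<165.5: break
ctrl.move_l(np.array([e[0],y,245.]),rot=D,vel=120)
im,d,p,s=grab("wrist"); X=world(d,p,s)
near=np.hypot(X[...,0]-553,X[...,1]-224)<75
m=near&(X[...,2]>152)&(X[...,2]<195); m=cv2.erode(m.astype(np.uint8),np.ones((3,3)))>0
print("bar",line(m,X)); q=X[m]
for lo in range(505,600,16):
    k=(q[:,0]>=lo)&(q[:,0]<lo+16)
    if k.sum()>5: print(lo,np.median(q[k],0).round(1),k.sum())
E
```

```text
0 21.51 [559.7 223.9 207.6] tips 182.6 F [-0.8  0.1 -0.5] M [-0.03 -0.03 -0.02]
True
touch 22.06 [562.9 223.9 193.2] tips 168.2 F [-0.1 -0.   2.2] M [-0.02 -0.26 -0.04]
0 22.43 [561.4 224.1 192.9] tips 167.9 F [ 4.3 -0.1  5. ] M [-0.1  -0.72  0.04]
1 22.71 [561.8 224.  192.1] tips 167.1 F [ 4.9 -1.4 10. ] M [-0.25 -0.75  0.01]
2 22.99 [561.8 224.  192. ] tips 167.0 F [ 2.8 -2.5 17.2] M [-0.44 -0.49  0.04]
3 23.27 [561.8 224.1 192. ] tips 167.0 F [ 0.  -3.4 24.8] M [-0.61 -0.05 -0.06]
4 23.56 [561.7 224.1 191.9] tips 166.9 F [-2.  -4.2 33.8] M [-0.88  0.28 -0.01]
bar (array([546.6, 225.1]), array([10.7, 58.1]), array([544.7, 225.5]), np.float64(-6.2))
505 [518.6 227.8 166.1] 161
521 [529.1 227.2 166.7] 544
537 [544.8 225.7 166.7] 480
553 [560.6 223.7 166.7] 482
569 [572.1 222.7 166.7] 178
```

The bar top is level at 166.7 mm, which is home (134 + 33), with a hard stop under 34 N. Its yaw of -6.2° is in line with the ribs. Handing in.

```bash
python3 - <<'E'
from h import *
ctrl.move_l(np.array([552.,224,300.]),vel=150); ctrl.hold(0.3); print(sensors.read_state()["t"],ctrl.finish_job())
E
```

```text
the job is handed in; nothing more can be done
25.125 None
```

I handed the job in at 25.1 s: the cup is seated level in the sleeve, its bar within about 1° of the rib line, and the gripper is clear; the cup pitched in the grip on the way down, so I let go and pressed it home with closed fingertips, and I did not re-measure the other two cups, though the arm never worked near them.

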